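# Draw the long fondue spatula out of the pull-out tier

### The job

Slide the middle tier of the stack all the way out to its stop and leave it out, then fetch the long wooden spatula lying in it. The spatula is longer than the gap left in front of the top tier, so take it by the handle, tip the handle up and draw it out diagonally between the top tier and the front wall, leaving the wooden spoon in the tier and everything else standing where it is. Finish while holding the spatula still in the gripper, wholly in front of the top tier, touching nothing else, with both its ends higher than the walls of the slid-out tier.

Things in the scene. Friction and masses are not known exactly. Their poses are not given: they have to be found in the camera images.
- tiers: stack of three grey plastic tiers, fixed, 320 deep (x) x 288 wide (y). Origin: centre of its underside on the shelf; -x is its open front, z up. Bottom tray: walls up to 55. Top tray: full width, underside 169 above the shelf, walls up to 209, front face at x = -160, holds the pot. Four corner posts; the middle tier slides on runners between them
- tray (a joint): how far the middle (sliding) tier is out, m: 0 shut, stop at 0.170; grows as it slides towards the stack's -x. It starts 0.05 to 0.09 out, stays where it is left, and moves with 2.5 N of friction
- tray_tab (a point): middle of the level pull tab on the sliding tier's front wall, 17 mm out from the wall's outer face and 136 above the shelf. Tab 36 wide (y), 18 thick (z), standing out 41, ending in a bead 44 wide x 7 x 22. Free space below it. Axes as tiers
- tray_in (a point): centre of the sliding tier's inner floor, 105 above the shelf, moving with it; axes as tiers. Inside 312 (x) x 244 (y) mm; front wall 5 thick, 60 above this floor; side and back walls 4 thick, 58 high. The top tier's underside is 64 above this floor; at the stop, 166 of the 312 mm length is open in front of the top tier's front edge
- spatula: flat pale wooden spatula, 258 mm long, 80 g. Origin: middle of its underside; x from handle to blade, z up. Handle 20 wide x 15 thick (x = -129 to 46), shoulder 34 x 10 (to 60), square blade 56 x 7 (to 129). Lies flat on the sliding tier's floor, handle to the front within 4 degrees, blade under the top tier, in the left or right half; the spoon lies in the other, 110 mm apart
- spatula_blade_end (a point): middle of the spatula's blade end (x = +129 mm)
- spatula_handle_end (a point): middle of the spatula's handle end (x = -129 mm)
- spoon: pale wooden spoon 250 mm long with a slim round handle 12 mm thick and a round bowl 52 mm across, lying beside the spatula, handle also to the front. Origin: underside, halfway along; x from handle to bowl. To be left in the tier
- pot: black enamel fondue pot, 184 mm across, 85 high, 1.4 kg, with a handle to the back (its x); stands in the top tier. Origin: centre of its underside. Bystander
- dish: small stoneware dish 104 mm across, 38 high, in the bottom tier. Origin: centre of its underside. Bystander
- cap: chrome spirit-burner cap 72 mm across with a small knob, 43 high, on the shelf. Origin: centre of its underside. Bystander
- fork_a: fondue fork 274 mm long, black handle with a blue end, steel shaft with two tines, lying on the shelf. Origin: underside, halfway along. Bystander
- fork_b: second fondue fork, same as the first. Bystander
- jar: green glass jar with steel lid, 72 mm across, 100 high. Origin: centre of its underside. Bystander
- mill: dark wooden pepper mill, 54 mm across, 138 high. Origin: centre of its underside. Bystander

How it is judged:
By the outcome, as a careful person would: the job done as asked, in the order asked, and still so for the second after the job is handed in, while the arm keeps its last pose, push and grip.
It also fails if it takes over 45 s, if anything falls off the work surface, if the arm or the gripper's body presses on something with over 40 N, if the wrist force passes 120 N, or if a joint passes its speed limit or range.

### The arm

A 6-joint arm with a two-finger parallel gripper is mounted at the origin on the work surface. World frame = base frame: x ahead of the robot, y to its left, z up, the work surface at z = 0. Lengths are in mm, angles in rad, forces in N, time in s.
With the tool pointing down it reaches from about 350 to 975 mm from the base axis. Payload 7.1 kg.
Tool frame: the origin (TCP) lies between the finger pads; the fingertips stand 14 mm ahead of it and the grasp point (between the pads) lies 5 mm behind it; z points along the fingers, y is the direction in which the jaws open and shut (so a half turn about z gives the same grasp; the last joint's range is limited). The gripper opens to 88 mm and grips with 3 to 60 N. Pads are 20 mm wide; open, the fingers measure 115 mm over their backs; the gripper's body (75 mm by 178 mm) begins 61 mm behind the grasp point.
Start: joints at [1.094, 0.423, 1.63, -0, 1.089, -0.019], TCP at [276.202, 560.64, 236.675] pointing down, gripper open.
Joint ranges: [-3, 3], [-0.9, 2.11], [0.09, 2.58], [-1.31, 4.45], [0.11, 2.69], [-2.54, 2.54]. Speed limits (rad/s): [2.39, 2.39, 3.01, 3.14, 3.14, 3.14].

### API

Orientations are given as a rotation vector (axis times angle).
In Python, from workcell import get_obs, get_image, calibration, close_job, regions_of, place_of gives the robot as it stands.
- The arm moves only by the tool move_arm, never from a script. Its argument "deltas" is a list of rows, each a list of 5 numbers: the closure in counts, from 0 (fully open) to 255 (shut), then the shift along the tool's x, y, z in m, then the turn about the tool's z in rad. In form: [[grip, x, y, z, roll], ...]. A call has 1 to 5 rows; each row is the pose to reach, as a shift and turn from the pose commanded when the call began, along the tool's axes at that moment; what a row does not reach only later rows make up. A row lasts 1/12 s, in which the tool goes at most 41.7 mm and 7.16 degrees, less where a joint would pass 70% of its speed; a pose out of reach is approached as far as the arm can. A call with a gripper value outside its range is refused whole. The fingers move at their own pace and stop on an object; the grip force is fixed at half the most. Time passes only in rows, so rows that repeat a pose let the fingers close. It gives the time, the measured TCP pose, the force and the opening at its end, in the units of the state.
- get_obs(): the state, without advancing time (a new reading comes with each control period).
- get_image(name): name is "scene" or "side" or "wrist"; returns the picture (480x640x3 uint8, blue, green, red); there is no depth.
- calibration(name): a dict with "intrinsics" (3x3 intrinsics, pixels), "distortion" ([k1, k2, p1, p2, k3] as OpenCV has them; the pictures are not rectified), "world_to_cam" (4x4, takes a point from world to camera coordinates); the wrist camera has in their place "hand_eye" (4x4, takes a point from camera to tool coordinates, whose origin is the TCP and whose axes are the flange's). Camera axes: x right, y down, z forward; pixel columns grow to the right and rows downward; lengths in mm; the calibration is good to about 2 mm. A picture is of the moment at which its call begins: read the wrist's pose just before it. calibration takes no time and is no camera call.
- close_job(): hands the job in, once; it reports no verdict.
Trained networks look in the newest picture that a camera, given by its name, has taken for a name from the list of things; names that differ only in an ending like _2 or _b are one class to them, and where a whole thing is asked for, a point or a joint stands for the part that bears it (a point fixed in the world has none). Each returns a list of dicts, best first, with "conf" (0 to 1); they miss things now and then, are a little off and sometimes report something else, mostly with a low value. They report only what shows in the picture. A call takes as long as a camera call.
- regions_of(camera, name): "region" (480x640 bool, what is visible of it).
- place_of(camera, name): "location" ([x, y, z] in mm, in world coordinates, good to about 4 mm: a listed point, or the origin of a listed thing).
The state is a dict: "t": time; "qpos": joint angles; "qvel": joint speeds; "joint_torque": joint torques, N m; "ee_pos": TCP position; "orientation": TCP orientation; "ft_force": force on the tool from outside, world axes, zero at the start; "moment": the same for the moment, N m; "width": finger opening in mm.
Only numpy, scipy, OpenCV 4.12 (cv2) and the standard library are available. Lean on these libraries where they do the work, as an engineer would, in place of code of your own. Each camera call takes 0.05 s, during which the arm holds its last target.

## Working session

There is one attempt and no reset: what is moved stays moved. The work goes in short steps, Python scripts to look and compute and a tool call to move; the robot and the scene stay as the last step left them, time stands still between calls to the robot, and variables do not carry over. Pictures are saved under pics/ and viewed, and the job is handed in when it is done.

Besides the shell and the picture viewer there is one more tool, called as name(argument=value, ...) on one line, values as JSON. move_arm: Moves the arm, as the interface text tells. Its arguments: {"type":"object","properties":{"deltas":{"type":"array","items":{"type":"array","items":{"type":"number"}}}},"required":["deltas"]}

```bash
ls; mkdir -p pics; python3 - <<'E'
from workcell import *
import cv2,numpy as np
o=get_obs();print({k:np.round(v,3) for k,v in o.items()})
for c in ["scene","side"]:
    cv2.imwrite(f"pics/{c}0.png",get_image(c))
    k=calibration(c);print(c,k)
    for n in ["tray_tab","tray_in","tiers","spatula","spatula_handle_end","spatula_blade_end","spoon","pot","mill","jar","cap","fork_a","dish"]:
        print(n,[(np.round(d["location"]),round(d["conf"],2)) for d in place_of(c,n)[:2]])
cv2.imwrite("pics/wrist0.png",get_image("wrist"));print(calibration("wrist"))
print(get_obs()["t"])
E
```

```text
pics
{'t': np.float64(0.0), 'qpos': array([ 1.094,  0.424,  1.631, -0.   ,  1.089, -0.019]), 'qvel': array([-0.   ,  0.   , -0.001, -0.   ,  0.002, -0.   ]), 'joint_torque': array([ 1.0000e-03, -5.4463e+01, -2.7366e+01,  6.5000e-02,  2.3000e-02,
       -0.0000e+00]), 'ee_pos': array([275.965, 560.185, 235.907]), 'orientation': array([-7.130e-01, -3.059e+00,  2.000e-03]), 'ft_force': array([-0.897,  0.115,  0.091]), 'moment': array([-0.031, -0.003,  0.051]), 'width': np.float64(87.848)}
scene {'intrinsics': array([[504.95287228,   0.        , 325.58899568],
       [  0.        , 504.95287228, 236.31624503],
       [  0.        ,   0.        ,   1.        ]]), 'distortion': array([0.01515099, 0.        , 0.        , 0.        , 0.        ]), 'world_to_cam': array([[-4.72868109e-01,  8.81110133e-01, -6.37848154e-03,
         2.65569389e+02],
       [ 8.38600984e-01,  4.47809111e-01, -3.10186056e-01,
        -4.23448716e+02],
       [-2.70451735e-01, -1.52026094e-01, -9.50654472e-01,
         1.28798668e+03],
       [ 0.00000000e+00,  0.00000000e+00,  0.00000000e+00,
         1.00000000e
[... 1530 characters left out ...]
k_a [(array([ 618., -394.,   -2.]), 0.88), (array([ 625., -443.,   -2.]), 0.55)]
dish []
{'intrinsics': array([[370.41723544,   0.        , 318.45448849],
       [  0.        , 370.41723544, 240.6276038 ],
       [  0.        ,   0.        ,   1.        ]]), 'distortion': array([0.00630215, 0.        , 0.        , 0.        , 0.        ]), 'hand_eye': array([[ 9.68785744e-07, -9.69095985e-01, -2.46683950e-01,
         6.69825042e+01],
       [ 9.99999811e-01, -1.50831584e-04,  5.96467942e-04,
         1.55182717e-01],
       [-6.15242419e-04, -2.46683904e-01,  9.69095802e-01,
        -1.47413794e+02],
       [ 0.00000000e+00,  0.00000000e+00,  0.00000000e+00,
         1.00000000e+00]])}
1.45
```

View pics/scene0.png

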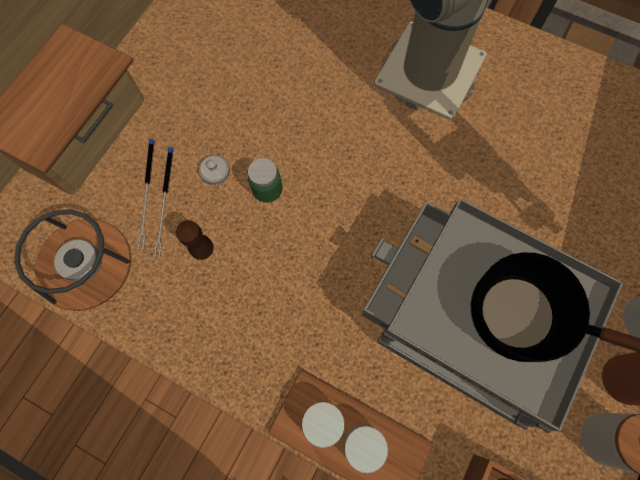

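View pics/side0.png

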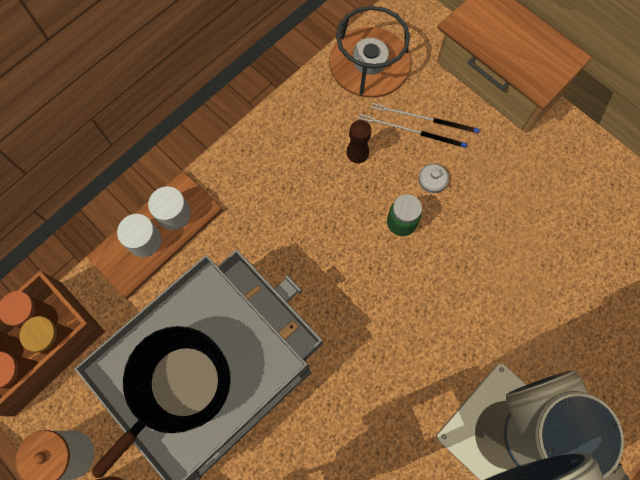

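View pics/wrist0.png

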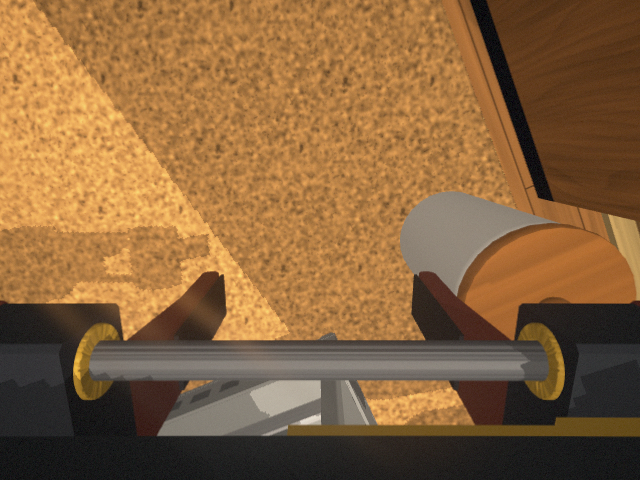

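The scene and side views agree that the stack opens toward world -y. The tab is at scene (384,252), the holed handle (spatula) at (422,243) and the spoon handle at (397,291). Next I'll measure the stack's pose.

```bash
python3 - <<'E'
import cv2
a=cv2.imread("pics/scene0.png")[190:330,350:490];b=cv2.imread("pics/side0.png")[240:380,200:340]
cv2.imwrite("pics/z0.png",cv2.resize(cv2.hconcat([a,b]),None,fx=2.85,fy=2.85,interpolation=cv2.INTER_CUBIC))
E
cat > h.py <<'E'
import numpy as np,cv2
from workcell import *
def ray(c,uv):
    k=calibration(c);p=cv2.undistortPoints(np.array([[uv]],float),k["intrinsics"],k["distortion"])[0,0]
    T=k["world_to_cam"];R=T[:3,:3];C=-R.T@T[:3,3];return C,R.T@np.array([p[0],p[1],1])
def at(c,uv,z):
    C,d=ray(c,uv);return C+d*(z-C[2])/d[2]
def proj(c,P):
    k=calibration(c);T=k["world_to_cam"];r=cv2.Rodrigues(T[:3,:3])[0]
    return cv2.projectPoints(np.array(P,float).reshape(-1,3),r,T[:3,3],k["intrinsics"],k["distortion"])[0][:,0]
E
python3 - <<'E'
from h import *
for c,l in [("scene",[(460,203),(390,310),(620,287),(556,427)]),("side",[(208,259),(308,368),(77,370)])]:
    for p in l: print(c,p,at(c,p,209).round(1))
print(get_obs()["t"])
E
```

```text
scene (460, 203) [399.9 201.6 209. ]
scene (390, 310) [643.8 174.2 209. ]
scene (620, 287) [414.6 514.4 209. ]
scene (556, 427) [688.2 495.9 209. ]
side (208, 259) [666.1 191.1 209. ]
side (308, 368) [382.7 203.7 209. ]
side (77, 370) [683.7 504.5 209. ]
1.45
```

View pics/z0.png

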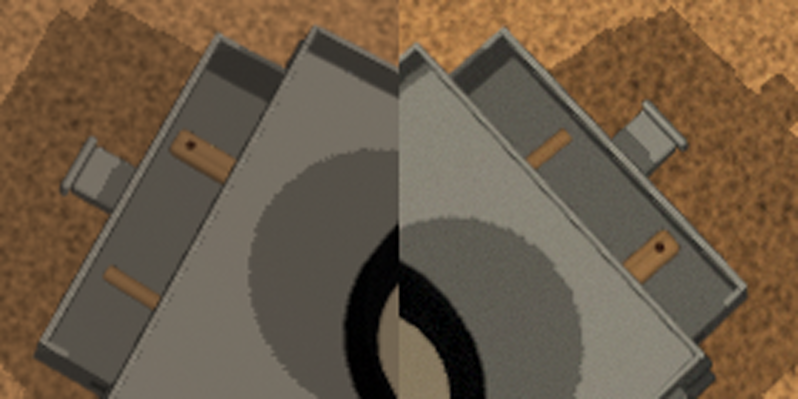

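The zoom shows the spatula handle with its hole at scene zoom (190,146) and side zoom (659,247). The spoon handle is in the other half. Now I'll fit the pose.

```bash
python3 - <<'E'
from h import *
s=lambda u,v:(350+(u+.5)/2.85-.5,190+(v+.5)/2.85-.5)
d=lambda u,v:(200+(u-399+.5)/2.85-.5,240+(v+.5)/2.85-.5)
for n,z,l in [("trayL",165,[("scene",s(218,36)),("side",d(745,290))]),("trayR",165,[("scene",s(40,343)),("side",d(507,30))]),
 ("topNear",209,[("scene",s(314,28)),("side",d(700,355))]),
 ("topFar",209,[("scene",s(112,395)),("side",d(416,47))]),
 ("hole",120,[("scene",s(190,146)),("side",d(659,247))]),
 ("hend",120,[("scene",s(177,141)),("side",d(672,238))]),
 ("hmid far",120,[("scene",s(229,169)),("side",d(636,268))]),
 ("tab end mid",146,[("scene",s(80,168)),("side",d(668,127))]),
 ("spoonend",111,[("scene",s(109,272)),("side",d(566,136))])]:
    print(n,[at(c,p,z).round(1)[:2] for c,p in l])
E
```

```text
trayL [array([408.6, 144.7]), array([403.6, 148.2])]
trayR [array([657.5, 132.6]), array([651.8, 134.4])]
topNear [array([393.5, 198.5]), array([391. , 202.3])]
topFar [array([673.3, 186.6]), array([673.6, 190.5])]
hole [array([473.9, 162. ]), array([472.7, 164.6])]
hend [array([474.9, 152.3]), array([470.6, 153.7])]
hmid far [array([476.4, 193.4]), array([473.8, 186.4])]
tab end mid [array([533.3, 101.8]), array([524.3, 102.2])]
spoonend [array([580.6, 151.4]), array([579.7, 153.9])]
```

```bash
cat >> h.py <<'E'
from scipy.spatial.transform import Rotation as Ro
def delta(target,head=None):
    """tool deltas in m to world target mm; head = wanted heading of tool x, deg"""
    o=get_obs();R=Ro.from_rotvec(o["orientation"]).as_matrix()
    d=R.T@(np.array(target)-o["ee_pos"])/1000
    h=np.degrees(np.arctan2(R[1,0],R[0,0]))
    print("t",round(float(o["t"]),2),"pos",o["ee_pos"].round(1),"head",round(h,2),"tilt",R[:,2].round(3),"F",o["ft_force"].round(1),"w",round(float(o["width"]),1))
    print("d",d.round(4),"dist",np.linalg.norm(d).round(3),"roll",None if head is None else round(-np.radians((head-h+180)%360-180),3))
E
python3 - <<'E'
from h import *
delta((340,450,335),87.3);delta((529.5,121.5,335),87.3)
E
```

```text
t 1.45 pos [276.2 560.6 236.7] head 153.77 tilt [-0. -0. -1.] F [ 0.  -0.7 -0.8] w 87.7
d [-0.1061 -0.071  -0.0983] dist 0.161 roll 1.16
t 1.45 pos [276.2 560.6 236.7] head 153.77 tilt [-0. -0. -1.] F [ 0.  -0.7 -0.8] w 87.7
d [-0.4213 -0.282  -0.0983] dist 0.516 roll 1.16
```

move_arm(deltas=[[0,0,0,-0.04,0.12],[0,-0.01,-0.01,-0.08,0.24],[0,-0.04,-0.03,-0.1,0.36],[0,-0.074,-0.05,-0.1,0.48],[0,-0.108,-0.072,-0.1,0.6]])

```text
t: 1.87
ee_pos: [342.1, 448.3, 338.8]
orientation: [1.59, 2.708, 0.007]
ft_force: [0.6, 0.7, -0.4]
width: 87.5
```

```bash
python3 - <<'E'
from h import *
delta((529.5,121.5,335),87.3)
E
```

```text
t 1.87 pos [342.1 448.3 338.8] head 119.16 tilt [ 0.003  0.003 -1.   ] F [ 0.6  0.7 -0.4] w 87.5
d [-0.3767  0.0044  0.0033] dist 0.377 roll 0.556
```

move_arm(deltas=[[0,-0.04,0,0,0.11],[0,-0.08,0,0,0.22],[0,-0.12,0.001,0,0.33],[0,-0.16,0.002,0,0.44],[0,-0.2,0.003,0,0.56]])

```text
t: 2.28
ee_pos: [442.6, 273.8, 337.0]
orientation: [2.279, 2.163, 0.001]
ft_force: [-0.1, 0.3, 0.2]
width: 88.3
```

```bash
python3 - <<'E'
from h import *
delta((529.5,121.5,260),87.3)
E
```

```text
t 2.28 pos [442.6 273.8 337. ] head 87.01 tilt [ 0.001  0.    -1.   ] F [-0.1  0.3  0.2] w 88.3
d [-0.1476  0.0947  0.077 ] dist 0.191 roll -0.005
```

move_arm(deltas=[[0,-0.032,0.021,0,0],[0,-0.064,0.042,0,0],[0,-0.096,0.063,0.015,0],[0,-0.125,0.082,0.035,0],[0,-0.148,0.095,0.065,0]])

```text
t: 2.7
ee_pos: [532.8, 121.2, 273.3]
orientation: [2.272, 2.165, 0.008]
ft_force: [0.8, 0.1, -0.2]
width: 87.8
```

```bash
python3 - <<'E'
from h import *
cv2.imwrite("pics/wrist1.png",get_image("wrist"))
print([ (d["location"],d["conf"]) for n in ["tray_tab","spatula_handle_end"] for d in place_of("wrist",n)])
delta((529.5,121.5,136),87.3)
E
```

```text
[([523.8, 121.3, 136.4], 0.72), ([470.3, 151.7, 114.3], 0.72)]
t 2.85 pos [529.3 121.4 269.6] head 87.12 tilt [-0.004 -0.001 -1.   ] F [ 0.6  1.  -0.2] w 88.2
d [0.0003 0.0008 0.1336] dist 0.134 roll -0.003
```

View pics/wrist1.png

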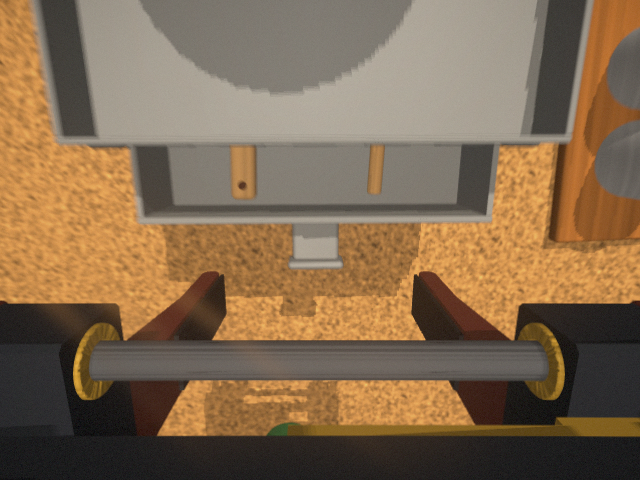

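The wrist view shows the tab centred at about (316,245) between the fingers, with the spatula's holed handle at (243,172). I'll go down onto the tab.

move_arm(deltas=[[0,0,-0.002,0.035,0],[0,0,-0.002,0.07,0],[0,0,-0.002,0.105,0],[0,0,-0.002,0.138,0],[0,0,-0.002,0.138,0]])

```text
t: 3.27
ee_pos: [524.5, 123.7, 129.4]
orientation: [-2.269, -2.167, 0.011]
ft_force: [-1.0, -1.4, -0.6]
width: 87.9
```

move_arm(deltas=[[200,0,0,0,0],[200,0,0,0,0],[200,0,0,0,0],[200,0,0,0,0],[200,0,0,0,0]])

```text
t: 3.68
ee_pos: [529.0, 123.7, 135.5]
orientation: [2.272, 2.168, 0.004]
ft_force: [1.3, 0.0, -0.5]
width: 58.1
```

```bash
python3 - <<'E'
from h import *
delta((529.5,121.5,131),87.3)
cv2.imwrite("pics/wrist2.png",get_image("wrist"))
E
```

```text
t 3.68 pos [529.  123.7 135.5] head 87.31 tilt [ 0.003  0.001 -1.   ] F [ 1.3  0.  -0.5] w 58.1
d [-0.0021  0.0006  0.0045] dist 0.005 roll 0.0
```

View pics/wrist2.png

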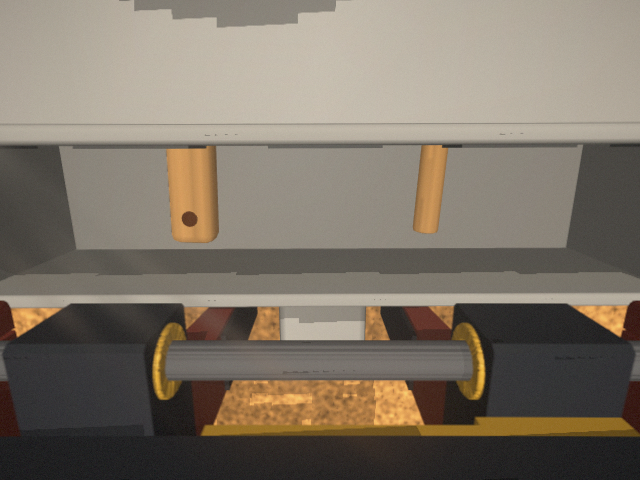

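The fingers straddle the tab and are still closing.

move_arm(deltas=[[200,0,0,0,0],[200,0,0,0,0],[200,0,0,0,0],[200,0,0,0,0],[200,0,0,0,0]])

```text
t: 4.15
ee_pos: [530.5, 123.3, 134.2]
orientation: [2.271, 2.167, 0.006]
ft_force: [7.1, -1.7, -3.8]
width: 36.1
```

```bash
python3 - <<'E'
from h import *
delta((529.5,121.5,131),87.3)
cv2.imwrite("pics/wrist3.png",get_image("wrist"))
delta((529.5,121.5,131),87.3)
E
```

```text
t 4.15 pos [530.5 123.3 134.2] head 87.32 tilt [ 0.005  0.    -1.   ] F [ 7.1 -1.7 -3.8] w 36.1
d [-0.0019 -0.0009  0.0032] dist 0.004 roll 0.0
t 4.2 pos [530.5 123.3 134.2] head 87.32 tilt [ 0.005  0.    -1.   ] F [ 8.6 -1.3 -3.5] w 35.5
d [-0.0018 -0.0009  0.0032] dist 0.004 roll 0.0
```

View pics/wrist3.png

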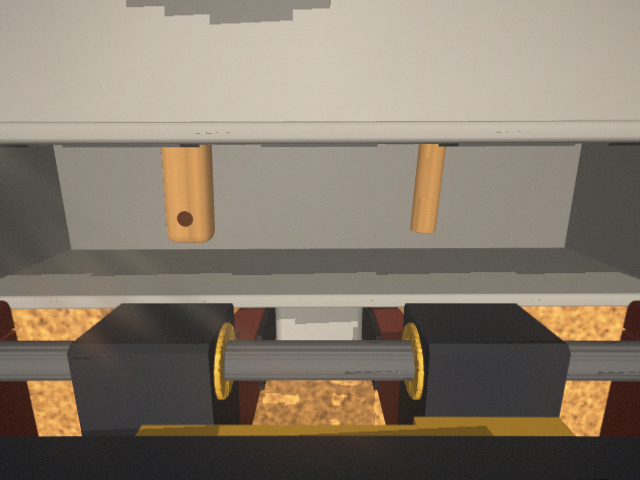

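The width is 36 mm, so the tab is gripped. Next I'll pull.

move_arm(deltas=[[200,-0.015,0,0,0],[200,-0.035,0,0,0],[200,-0.055,0,0,0],[200,-0.075,0,0,0],[200,-0.09,0,0,0]])

```text
t: 4.62
ee_pos: [526.5, 32.6, 134.2]
orientation: [2.271, 2.166, 0.007]
ft_force: [9.8, 3.2, -7.2]
width: 36.0
```

move_arm(deltas=[[200,-0.004,0,0,0],[200,-0.008,0,0,0],[200,-0.012,0,0,0],[200,-0.016,0,0,0],[200,-0.018,0,0,0]])

```text
t: 5.03
ee_pos: [525.7, 15.3, 134.2]
orientation: [2.271, 2.166, 0.007]
ft_force: [9.1, 1.8, -4.7]
width: 35.8
```

```bash
python3 - <<'E'
from h import *
delta((529.5,121.5,131),87.3)
cv2.imwrite("pics/wrist4.png",get_image("wrist"))
E
```

```text
t 5.03 pos [525.7  15.3 134.2] head 87.28 tilt [ 0.006  0.    -1.   ] F [ 9.1  1.8 -4.7] w 35.8
d [ 0.1063 -0.0013  0.0033] dist 0.106 roll -0.0
```

View pics/wrist4.png

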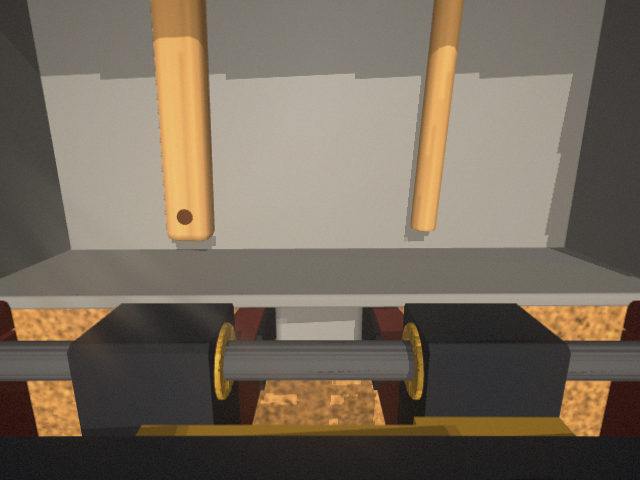

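The tier is sliding with the gripper, 108 mm so far. I'll continue in small steps to feel for the stop.

move_arm(deltas=[[200,-0.002,0,0,0],[200,-0.004,0,0,0],[200,-0.006,0,0,0]])

```text
t: 5.33
ee_pos: [525.5, 9.6, 134.2]
orientation: [2.27, 2.166, 0.007]
ft_force: [9.9, 2.1, -6.3]
width: 35.8
```

move_arm(deltas=[[200,-0.002,0,0,0],[200,-0.004,0,0,0]])

```text
t: 5.5
ee_pos: [525.3, 6.5, 134.2]
orientation: [2.273, 2.166, 0.009]
ft_force: [9.6, 19.8, -5.8]
width: 36.2
```

move_arm(deltas=[[200,-0.001,0,0,0],[200,-0.001,0,0,0]])

```text
t: 5.67
ee_pos: [525.3, 6.6, 134.2]
orientation: [2.273, 2.166, 0.011]
ft_force: [10.3, 15.6, -6.3]
width: 35.6
```

```bash
python3 - <<'E'
from h import *
for c in ["scene","side"]:
    cv2.imwrite(f"pics/{c}1.png",get_image(c))
a=cv2.imread("pics/scene1.png")[170:330,310:470];b=cv2.imread("pics/side1.png")[210:370,220:380]
cv2.imwrite("pics/z1.png",cv2.resize(cv2.hconcat([a,b]),None,fx=2.5,fy=2.5,interpolation=cv2.INTER_CUBIC))
for n in ["tray_tab","tray_in","spatula_handle_end","spatula_blade_end","spatula","spoon"]:
  for c in ["scene","side"]:
    print(n,c,[(np.round(d["location"]),round(d["conf"],2)) for d in place_of(c,n)[:1]])
delta((529.5,4,131),87.3)
E
```

```text
tray_tab scene [(array([525.,   4., 137.]), 0.58)]
tray_tab side [(array([526.,   1., 134.]), 0.97)]
tray_in scene [(array([533., 183., 104.]), 0.74)]
tray_in side [(array([530., 178., 105.]), 0.87)]
spatula_handle_end scene [(array([467.,  31., 112.]), 0.84)]
spatula_handle_end side [(array([464.,  30., 107.]), 0.83)]
spatula_blade_end scene []
spatula_blade_end side []
spatula scene [(array([476., 164., 102.]), 0.68)]
spatula side [(array([476., 164., 103.]), 0.93)]
spoon scene [(array([588., 156., 108.]), 0.89)]
spoon side [(array([589., 157., 107.]), 0.57)]
t 6.37 pos [525.3   6.6 134.2] head 87.27 tilt [ 0.006  0.003 -1.   ] F [ 9.3 14.  -5.9] w 36.1
d [-0.0024  0.0043  0.0032] dist 0.006 roll -0.001
```

View pics/z1.png

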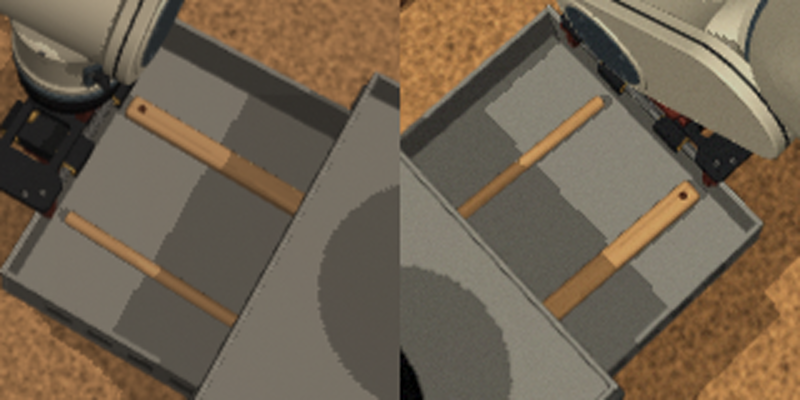

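The tier is at its stop: 16 to 20 N with no further travel, and the tab now lies about 117 mm from where it started. I'll release, then measure the handle axis.

move_arm(deltas=[[90,0,0,0,0],[90,0,0,0,0],[90,0,0,0,0],[90,0,0,0,0],[90,0,0,0,0]])

```text
t: 6.78
ee_pos: [522.1, 4.2, 133.6]
orientation: [-2.273, -2.168, 0.001]
ft_force: [-0.1, 0.4, 0.1]
width: 56.6
```

```bash
python3 - <<'E'
from h import *
delta((529.5,4,131),87.3)
s=lambda u,v:(310+(u+.5)/2.5-.5,170+(v+.5)/2.5-.5)
d=lambda u,v:(220+(u-400+.5)/2.5-.5,210+(v+.5)/2.5-.5)
for n,z,l in [("end",120,[("scene",s(131,108)),("side",d(691,191))]),("far",120,[("scene",s(297,200)),("side",d(555,309))])]:
    print(n,[at(c,p,z).round(1)[:2] for c,p in l])
E
```

```text
t 6.78 pos [522.1   4.2 133.6] head 87.29 tilt [-0. -0. -1.] F [-0.1  0.4  0.1] w 56.6
d [0.0001 0.0074 0.0026] dist 0.008 roll -0.0
end [array([471.5,  37.9]), array([464.8,  41.4])]
far [array([479.2, 191.3]), array([476. , 187.4])]
```

move_arm(deltas=[[85,0,0,-0.03,0],[85,0,0,-0.065,0],[85,0.01,-0.01,-0.1,0],[85,0.034,-0.033,-0.105,0.01],[85,0.057,-0.055,-0.105,0.017]])

```text
t: 7.2
ee_pos: [471.4, 64.1, 241.5]
orientation: [2.292, 2.144, 0.007]
ft_force: [-0.3, 0.7, 0.5]
width: 58.7
```

move_arm(deltas=[[85,0,0,0,0]])

```text
t: 7.28
ee_pos: [466.9, 66.0, 239.2]
orientation: [-2.29, -2.149, 0.0]
ft_force: [-0.4, 0.2, -0.5]
width: 58.4
```

```bash
python3 - <<'E'
from h import *
delta((469.5,64,121),86.3)
cv2.imwrite("pics/wrist5.png",get_image("wrist"))
print([ (n,np.round(d["location"]),d["conf"]) for n in ["tray_tab","spatula_handle_end","spatula"] for d in place_of("wrist",n)])
E
```

```text
t 7.28 pos [466.9  66.  239.2] head 86.38 tilt [-0.001  0.001 -1.   ] F [-0.4  0.2 -0.5] w 58.4
d [-0.002   0.0029  0.1182] dist 0.118 roll 0.001
[('spatula_handle_end', array([466.,  36., 114.]), 0.93), ('spatula', array([478., 157., 105.]), 0.57)]
```

View pics/wrist5.png

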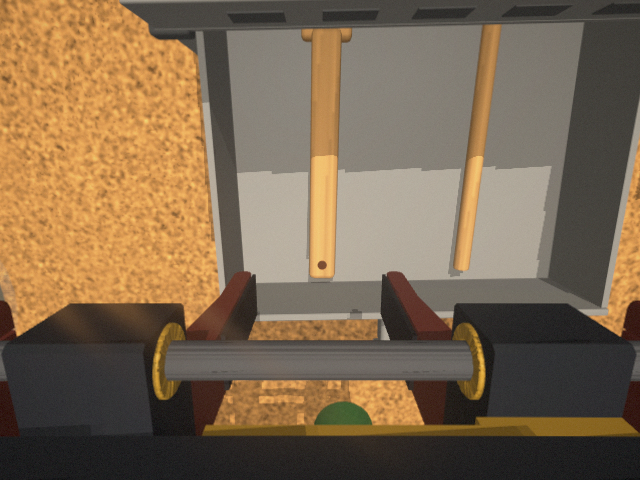

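The handle is at column 322 with the hole at (322,265). It is centred and parallel between the fingers, about 2 mm to +y. I'll descend.

move_arm(deltas=[[85,0,0.002,0.03,0],[85,0,0.002,0.06,0],[85,0,0.002,0.09,0],[85,0,0.002,0.11,0],[85,0,0.002,0.114,0]])

```text
t: 7.9
ee_pos: [470.4, 62.8, 121.2]
orientation: [-2.29, -2.145, 0.008]
ft_force: [-0.2, 0.1, 0.1]
width: 58.4
```

move_arm(deltas=[[85,0,0,0,0],[85,0,0,0,0],[85,0,0,0,0]])

```text
t: 8.15
ee_pos: [473.4, 63.7, 125.8]
orientation: [2.291, 2.148, 0.003]
ft_force: [1.0, -0.1, 0.6]
width: 58.7
```

```bash
python3 - <<'E'
from h import *
delta((469.5,64,121),86.3)
cv2.imwrite("pics/wrist6.png",get_image("wrist"))
delta((469.5,64,121),86.3)
E
```

```text
t 8.15 pos [473.4  63.7 125.8] head 86.31 tilt [ 0.002  0.    -1.   ] F [ 1.  -0.1  0.6] w 58.7
d [ 0.     -0.0039  0.0048] dist 0.006 roll 0.0
t 8.2 pos [473.3  63.8 126. ] head 86.32 tilt [ 0.003  0.    -1.   ] F [ 0.8 -0.  -0.2] w 58.7
d [-0.     -0.0038  0.005 ] dist 0.006 roll 0.0
```

View pics/wrist6.png

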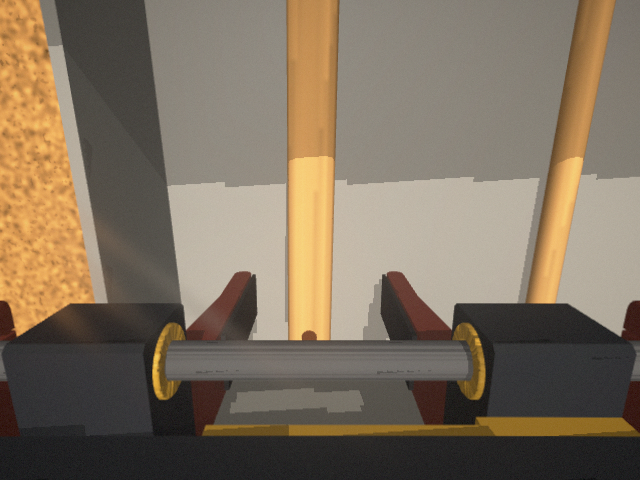

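The handle sits at column 311, about 3 to 4 mm off centre, and the tips are 7 mm above the floor. I'll correct both and close.

move_arm(deltas=[[85,0,-0.004,0.002,0],[85,0,-0.004,0.004,0],[85,0,-0.004,0.004,0]])

```text
t: 8.45
ee_pos: [467.9, 64.2, 120.9]
orientation: [2.291, 2.149, 0.0]
ft_force: [-0.3, 0.5, -0.4]
width: 58.8
```

move_arm(deltas=[[255,0,0,0,0],[255,0,0,0,0],[255,0,0,0,0],[255,0,0,0,0],[255,0,0,0,0]])

```text
t: 8.87
ee_pos: [468.2, 64.1, 120.7]
orientation: [2.291, 2.149, 0.0]
ft_force: [0.6, 0.3, 0.7]
width: 28.6
```

move_arm(deltas=[[255,0,0,0,0],[255,0,0,0,0],[255,0,0,0,0],[255,0,0,0,0],[255,0,0,0,0]])

```text
t: 9.28
ee_pos: [468.2, 64.1, 120.7]
orientation: [2.291, 2.149, 0.0]
ft_force: [0.9, -0.1, -0.1]
width: 19.9
```

```bash
python3 - <<'E'
from h import *
delta((469.5,64,121),86.3)
cv2.imwrite("pics/wrist7.png",get_image("wrist"))
E
```

```text
t 9.28 pos [468.2  64.1 120.7] head 86.34 tilt [ 0. -0. -1.] F [ 0.9 -0.1 -0.1] w 19.9
d [-0.      0.0014 -0.0003] dist 0.001 roll 0.001
```

View pics/wrist7.png

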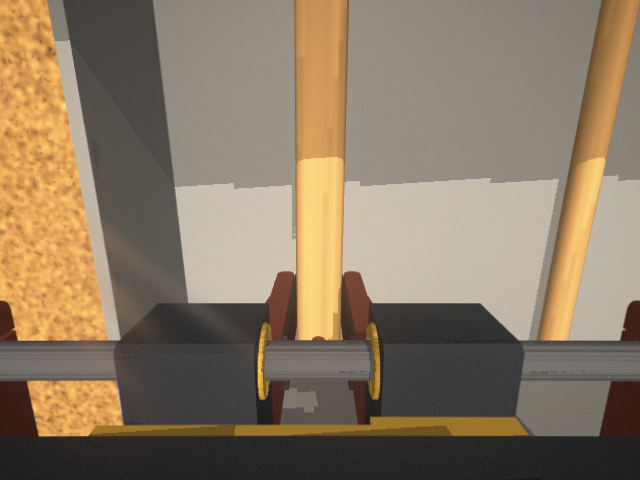

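The handle is gripped at 20 mm width. I'll lift 25 mm slowly and see whether the spatula pivots in the pads.

move_arm(deltas=[[255,0,0,-0.005,0],[255,0,0,-0.01,0],[255,0,0,-0.015,0],[255,0,0,-0.02,0],[255,0,0,-0.025,0]])

```text
t: 9.75
ee_pos: [468.2, 64.1, 146.4]
orientation: [2.291, 2.149, 0.001]
ft_force: [0.3, -0.4, -0.0]
width: 19.8
```

```bash
python3 - <<'E'
from h import *
delta((469.5,64,121),86.3)
o=get_obs();print(o["moment"])
cv2.imwrite("pics/wrist8.png",get_image("wrist"))
for c in ["scene","side"]:
    cv2.imwrite(f"pics/{c}2.png",get_image(c))
a=cv2.imread("pics/scene2.png")[170:330,310:470];b=cv2.imread("pics/side2.png")[210:370,220:380]
cv2.imwrite("pics/z2.png",cv2.resize(cv2.hconcat([a,b]),None,fx=2.5,fy=2.5,interpolation=cv2.INTER_CUBIC))
E
```

```text
t 9.75 pos [468.2  64.1 146.4] head 86.33 tilt [ 0.  0. -1.] F [ 0.3 -0.4 -0. ] w 19.8
d [-0.      0.0013  0.0254] dist 0.025 roll 0.001
[-0.15336049  0.03382632  0.01489713]
```

View pics/wrist8.png

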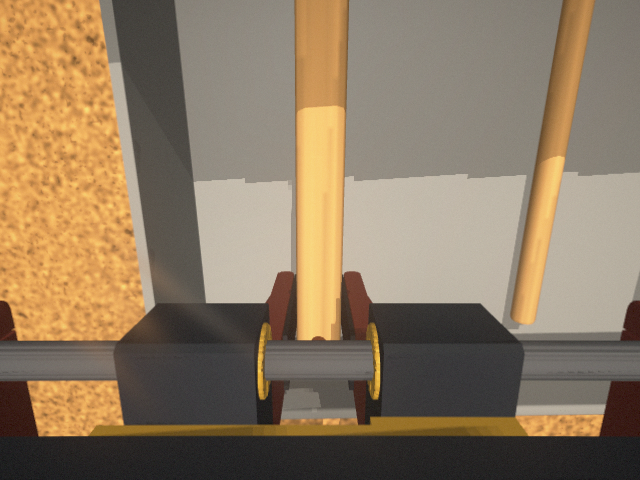

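View pics/z2.png

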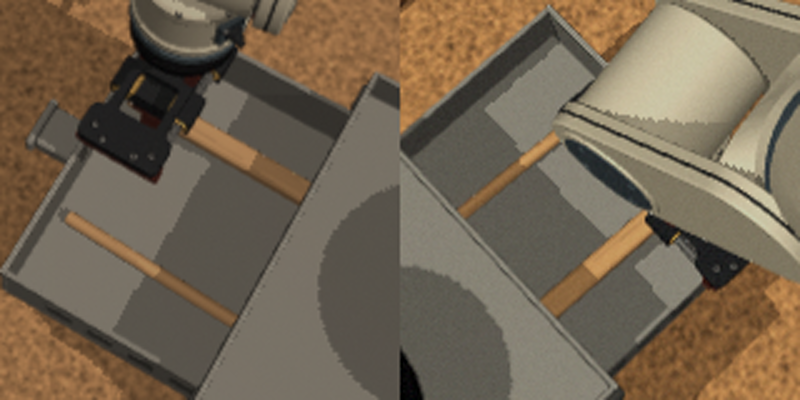

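The spatula stays level in the pads, since friction holds it. I'll keep lifting gently so its top bears on the top tier's lower front edge and the handle tips up, watching the force.

move_arm(deltas=[[255,0,0,-0.006,0],[255,0,0,-0.012,0],[255,0,0,-0.018,0],[255,0,0,-0.024,0],[255,0,0,-0.028,0]])

```text
t: 10.32
ee_pos: [468.5, 64.1, 174.6]
orientation: [2.291, 2.149, 0.001]
ft_force: [0.8, 0.7, -2.5]
width: 19.9
```

move_arm(deltas=[[255,0,0,-0.005,0],[255,0,0,-0.01,0],[255,0,0,-0.014,0]])

```text
t: 10.57
ee_pos: [468.1, 64.2, 188.2]
orientation: [2.291, 2.149, 0.0]
ft_force: [-0.1, 0.0, -3.0]
width: 19.6
```

```bash
python3 - <<'E'
from h import *
delta((469.5,64,121),86.3)
o=get_obs();print(o["moment"])
cv2.imwrite("pics/wrist9.png",get_image("wrist"))
E
```

```text
t 10.57 pos [468.1  64.2 188.2] head 86.34 tilt [ 0.  0. -1.] F [-0.1  0.  -3. ] w 19.6
d [-0.0001  0.0014  0.0672] dist 0.067 roll 0.001
[-0.19252778  0.00627546 -0.03742798]
```

View pics/wrist9.png

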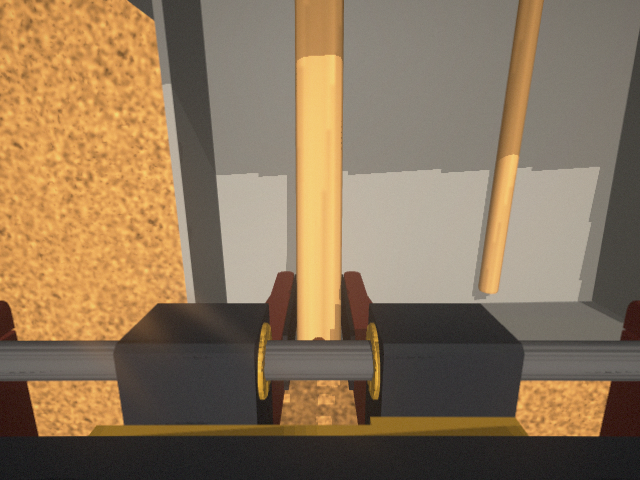

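It is pivoting in the pads against a force of only about 3 N, and the far part of the handle is narrowing in view. I'll continue up.

move_arm(deltas=[[255,0,0,-0.006,0],[255,0,0,-0.012,0],[255,0,0,-0.018,0],[255,0,0,-0.024,0],[255,0,0,-0.03,0]])

```text
t: 11.03
ee_pos: [468.0, 64.1, 218.3]
orientation: [-2.291, -2.149, 0.0]
ft_force: [0.2, -0.1, -2.7]
width: 19.6
```

move_arm(deltas=[[255,0,0,-0.006,0],[255,0,0,-0.012,0],[255,0,0,-0.018,0],[255,0,0,-0.024,0]])

```text
t: 11.37
ee_pos: [468.1, 64.0, 242.3]
orientation: [2.291, 2.149, -0.0]
ft_force: [0.3, -1.7, -1.8]
width: 20.2
```

```bash
python3 - <<'E'
from h import *
delta((469.5,64,121),86.3)
o=get_obs();print(o["moment"])
cv2.imwrite("pics/wrist10.png",get_image("wrist"))
for c in ["scene","side"]:
    cv2.imwrite(f"pics/{c}3.png",get_image(c))
a=cv2.imread("pics/scene3.png")[170:330,310:470];b=cv2.imread("pics/side3.png")[210:370,220:380]
cv2.imwrite("pics/z3.png",cv2.resize(cv2.hconcat([a,b]),None,fx=2.5,fy=2.5,interpolation=cv2.INTER_CUBIC))
E
```

```text
t 11.37 pos [468.1  64.  242.3] head 86.34 tilt [ 0. -0. -1.] F [ 0.3 -1.7 -1.8] w 20.2
d [1.000e-04 1.400e-03 1.213e-01] dist 0.121 roll 0.001
[-0.44399518  0.13641103 -0.02658981]
```

View pics/wrist10.png

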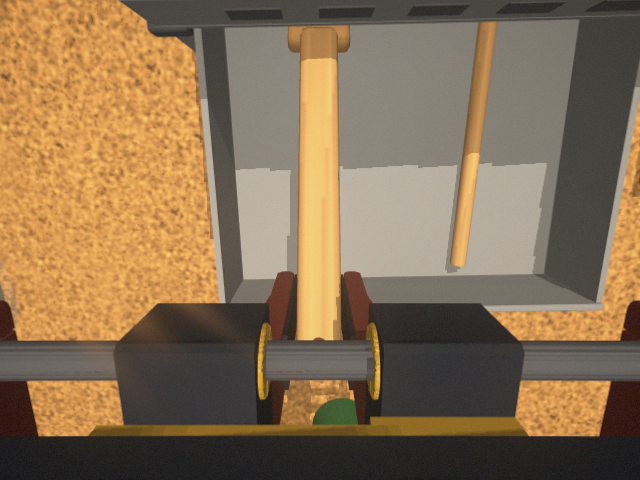

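View pics/z3.png

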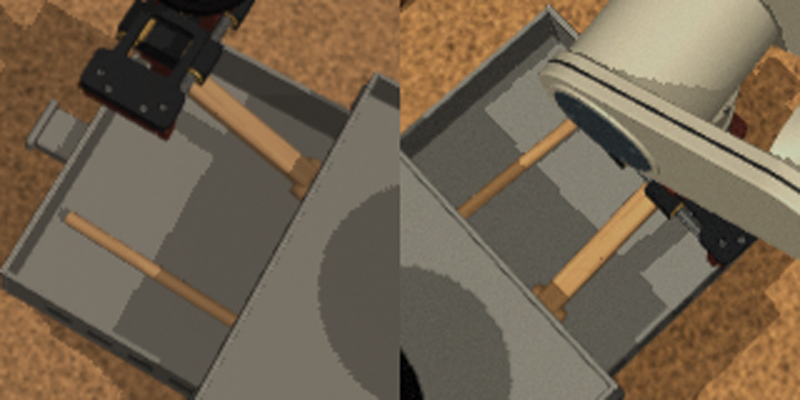

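The handle is tipped up by about 29°, and the shoulder shows at the tier edge (wrist (319,40)). I'll draw it out along its own line.

move_arm(deltas=[[255,-0.01,0,-0.004,0],[255,-0.022,0,-0.009,0],[255,-0.034,0,-0.015,0],[255,-0.046,0,-0.021,0],[255,-0.058,0,-0.027,0]])

```text
t: 11.93
ee_pos: [464.2, 5.3, 268.9]
orientation: [-2.291, -2.149, -0.0]
ft_force: [0.9, 0.4, -1.1]
width: 19.9
```

```bash
python3 - <<'E'
from h import *
delta((469.5,64,121),86.3)
cv2.imwrite("pics/wrist11.png",get_image("wrist"))
cv2.imwrite("pics/scene4.png",get_image("scene"))
E
```

```text
t 11.93 pos [464.2   5.3 268.9] head 86.33 tilt [-0.  0. -1.] F [ 0.9  0.4 -1.1] w 19.9
d [0.0589 0.0015 0.1479] dist 0.159 roll 0.001
```

View pics/wrist11.png

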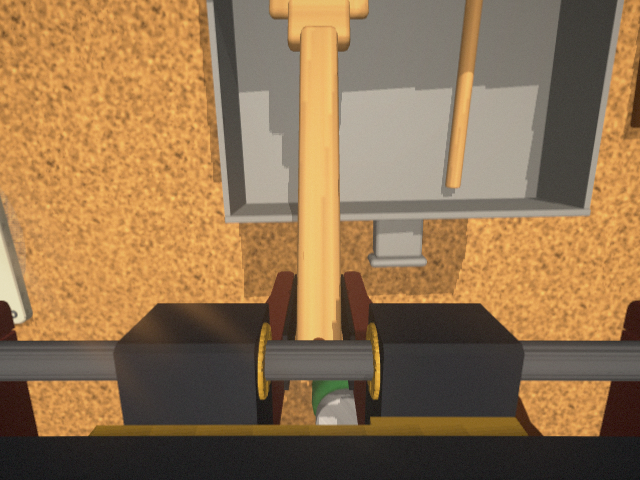

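move_arm(deltas=[[255,-0.012,0,-0.006,0],[255,-0.024,0,-0.012,0],[255,-0.036,0,-0.018,0],[255,-0.048,0,-0.025,0],[255,-0.06,0,-0.034,0]])

```text
t: 12.45
ee_pos: [460.2, -53.8, 302.2]
orientation: [-2.29, -2.148, 0.001]
ft_force: [0.5, 0.3, -1.6]
width: 19.6
```

```bash
python3 - <<'E'
from h import *
delta((469.5,64,121),86.3)
cv2.imwrite("pics/wrist12.png",get_image("wrist"))
im=get_image("scene");cv2.imwrite("pics/scene5.png",im)
print([ (c,n,np.round(d["location"]),round(d["conf"],2)) for c in ["wrist","scene"] for n in ["spatula_blade_end","spatula_handle_end","spatula"] for d in place_of(c,n)])
E
```

```text
t 12.45 pos [460.2 -53.8 302.2] head 86.33 tilt [-0.001  0.001 -1.   ] F [ 0.5  0.3 -1.6] w 19.6
d [0.118  0.002  0.1813] dist 0.216 roll 0.001
[('wrist', 'spatula_blade_end', array([ 500., -334.,   -7.]), 0.56), ('wrist', 'spatula', array([466.,  23., 244.]), 0.91), ('scene', 'spatula_blade_end', array([472., 148., 186.]), 0.77), ('scene', 'spatula', array([466.,  30., 240.]), 0.74), ('scene', 'spatula', array([ 623., -396.,    1.]), 0.38)]
```

View pics/scene5.png

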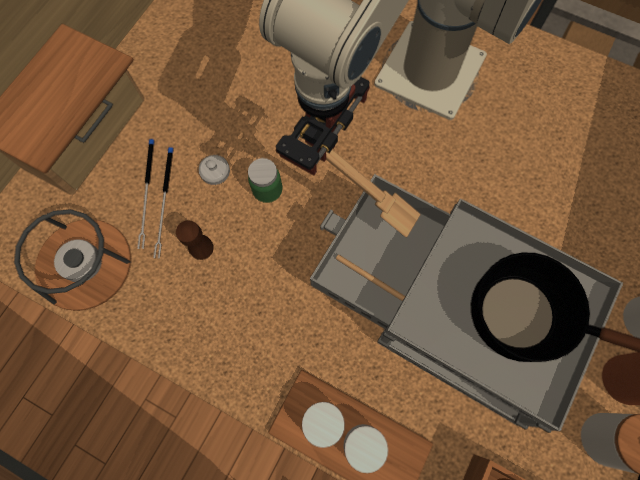

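View pics/wrist12.png

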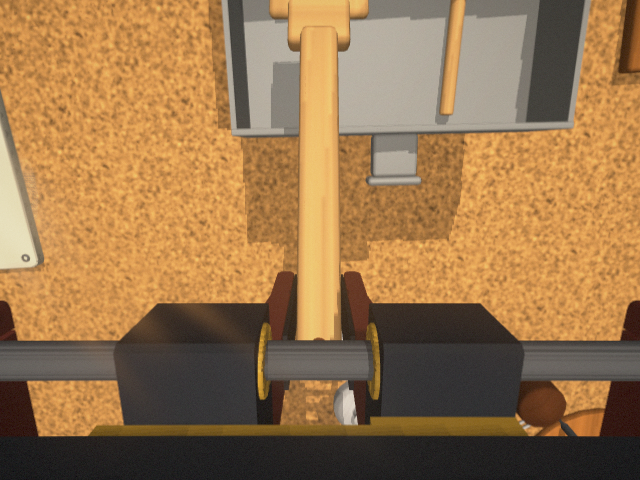

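The blade is clear of the top tier: scene blade end at about (403,233), estimated world (472,148,186). The spoon is still in the tier. I'll raise it for margin, and check the wrist load at rest.

move_arm(deltas=[[255,-0.004,0,-0.012,0],[255,-0.008,0,-0.026,0],[255,-0.012,0,-0.04,0],[255,-0.016,0,-0.052,0],[255,-0.02,0,-0.06,0]])

```text
t: 13.27
ee_pos: [459.6, -73.3, 363.5]
orientation: [2.29, 2.15, 0.001]
ft_force: [0.8, 0.2, -1.0]
width: 20.0
```

move_arm(deltas=[[255,0,0,0,0],[255,0,0,0,0],[255,0,0,0,0],[255,0,0,0,0],[255,0,0,0,0]])

```text
t: 13.68
ee_pos: [459.0, -73.4, 361.9]
orientation: [-2.29, -2.149, 0.001]
ft_force: [-0.1, 1.4, -1.4]
width: 19.9
```

```bash
python3 - <<'E'
from h import *
delta((469.5,64,121),86.3)
cv2.imwrite("pics/scene6.png",get_image("scene"));cv2.imwrite("pics/side6.png",get_image("side"))
print([ (c,n,np.round(d["location"]),round(d["conf"],2)) for c in ["scene","side"] for n in ["spatula_blade_end","spatula_handle_end","spatula","spoon","tray_tab","jar","mill","cap","pot","tray_in"] for d in place_of(c,n)[:1]])
a=cv2.hconcat([cv2.imread("pics/scene6.png"),cv2.imread("pics/side6.png")]);cv2.imwrite("pics/b6.png",cv2.resize(a,(800,300),interpolation=cv2.INTER_AREA))
E
```

```text
t 13.68 pos [459.  -73.4 361.9] head 86.34 tilt [-0.001  0.    -1.   ] F [-0.1  1.4 -1.4] w 19.9
d [0.1377 0.0021 0.2409] dist 0.278 roll 0.001
[('scene', 'spatula_blade_end', array([466., 128., 246.]), 0.7), ('scene', 'spatula', array([464.,  11., 298.]), 0.86), ('scene', 'spoon', array([585., 156., 103.]), 0.7), ('scene', 'tray_tab', array([522.,   4., 135.]), 0.9), ('scene', 'jar', array([ 480., -192.,   -1.]), 0.94), ('scene', 'mill', array([ 674., -260.,    4.]), 0.84), ('scene', 'cap', array([ 498., -333.,   -1.]), 0.98), ('scene', 'pot', array([536., 380., 168.]), 0.71), ('scene', 'tray_in', array([535., 182., 104.]), 0.69), ('side', 'spatula_blade_end', array([472., 126., 248.]), 0.6), ('side', 'spatula', array([464.,  10., 302.]), 0.76), ('side', 'spoon', array([585., 157., 108.]), 0.95), ('side', 'tray_tab', array([527.,   2., 137.]), 0.76), ('side', 'jar', array([ 481., -205.,    2.]), 0.74), ('side', 'mill', array([ 674., -258.,    3.]), 0.68), ('side', 'cap', array([ 500., -338.,    5.]), 0.41), ('side', 'pot', array([532., 378., 177.]), 0.64), ('side', 'tray_in', array([534., 178., 106.]), 0.62)]
```

View pics/b6.png

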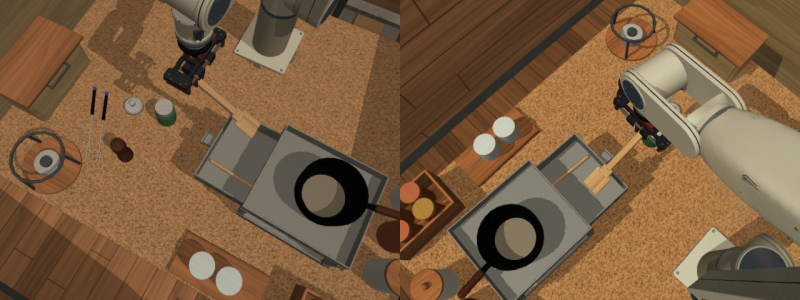

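Both views show the spatula held free in the gripper with its blade end at z≈247, in front of the top tier. The tier is still out and the spoon is inside it. I'll hand in now.

```bash
python3 -c "
from workcell import *
print(close_job())"
```

```text
the job is handed in; nothing more can be done
None
```

I slid the middle tier out to its stop and drew the spatula out diagonally. I handed the job in at about t = 14 s with the spatula still in the gripper.

- **Tier:** I pulled it out by the tab, about 117 mm, until it pushed back with 16–20 N and moved no further. In the last check the tab was still at y≈3 mm, so the tier is at its stop.
- **Spatula:** I gripped it about 30 mm from the handle end. It stayed level in the pads when lifted, so it did not tip by itself. I tipped it by letting it bear on the top tier's lower front edge, at about 3 N, to roughly 29°. I then drew it out over the front wall.
- **Final pose:** Both fixed cameras put the blade end at about (469, 127, 247) mm. That is about 70 mm in front of the top tier and 80 mm above the tier walls. The handle end is at z≈353 mm by calculation; the cameras did not report it directly. The grip width was 20 mm, and the pictures show the spatula touching nothing else.
- **Other things:** The spoon is still in the tier. The pot, jar, mill and cap are within the networks' error of where they started, and the forks look unmoved in the pictures. The dish was never visible, so I could not check it.
- **Disagreements:** The scene and side cameras differed by up to about 13 mm on the jar's y. Early on, the networks reported some false finds, which I rejected against the pictures.

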